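Lock the repair stand's flange with its catch-guarded index bolt

TASK

Lock the flange of the green repair stand: press the red spring catch pad fully down with one fingertip and, keeping it down all the way, push the yellow thumb plate with the other fingertip until the steel bolt is fully home in the flange. Then let go, so that the catch springs back up and locks the bolt, and move the hand clear. Only press and push; do not disturb the socket, the nut, the wrench and the tin.

Things in the scene. Friction and masses are not known exactly. Their poses are not given: they have to be found in the camera images.
- stand: Green base plate of the stand, 240 (x) x 320 (y) x 12 mm, fixed, yaw up to 0.6 rad either way. Origin: centre of its underside, on the bench; +y: the way the bolt slides home. Flange disc (110 mm across, top at 130 mm height) across its +y end, near face at y = +106 mm. Two bolt guides, 30 (x) x 20 (y) mm, at x = 0, y = -68 and +50 mm, 56 mm high above the bench.
- catch_pad (a point): Red pad of the catch, flat bar 32 (x) x 120 (y) x 8 mm; axes as the stand's. This point: centre of its top face, on the stand at x = -40, y = -40 mm; top 75 mm above the bench at rest, 65 mm fully pressed. Moves straight down; may be pressed anywhere along its length, and a tip may slide along it. Between pad and thumb plate nothing is higher than 56 mm.
- catch (a joint): How far the catch is pressed, m: 0 up, 0.010 fully down at a hard stop. Spring: about 3 N to start, about 8 N fully down; springs back when released. Its tooth frees the bolt only beyond about 0.0065; released on the way, it blocks the bolt again.
- thumb_plate (a point): Yellow upright plate on the bolt, 52 (x) x 8 (y) x 52 mm tall, top 100 mm above the bench; axes as the stand's. Push its -y face towards +y. Point: on that face at its lower edge, 18 mm from its +x end, 34 mm from its -x end; with the bolt back at x = +26, y = -50 mm on the stand. Behind x = +15 to +44 mm is free space; a guide stands behind the rest. 66 mm in x from pad middle.
- bolt (a joint): How far the bolt has slid towards the flange, m: 0 back (open), 0.040 fully home at a hard stop. Starts between 0 and 0.0035. Slides with about 4 N of friction and stays where it is left. The catch can spring fully up only with the bolt back, halfway (0.020) or within about 2 mm of home.
- socket: Loose steel socket, 28 mm across, 42 mm tall, standing on the base plate on its +x side. Origin: centre of the underside. To be left alone.
- nut: Loose brass hexagon nut, 38 mm across its corners, 18 mm tall, lying on the base plate on its +x side. Origin: centre of the underside. To be left alone.
- tin: Loose orange tin with a blue cap, 68 mm across, 75 mm tall, on the bench beyond the stand's +x edge. Origin: centre of the underside. To be left alone.
- wrench: Loose wrench, 190 mm long, lying on the bench beyond the stand's -y end. Origin: middle of its underside. To be left alone.

How it is judged:
By the outcome, as a careful person would: the job done as asked, in the order asked, and still so for the second after the job is handed in, with the robot touching nothing.
It also fails if it takes over 35 s, if anything falls off the work surface, if the arm or the gripper's body presses on something with over 40 N, if the wrist force passes 120 N, or if a joint passes its speed limit or range.

ROBOT

A 6-joint arm with a two-finger parallel gripper is mounted at the origin on the work surface. World frame = base frame: x ahead of the robot, y to its left, z up, the work surface at z = 0. Lengths are in mm, angles in rad, forces in N, time in s.
With the tool pointing down it reaches from about 350 to 875 mm from the base axis. Payload 4.2 kg.
Tool frame: the origin (TCP) lies midway between the tips of the shut fingers; the grasp point (between the pads) lies behind it (arm.tcp_to_grasp is the z of the grasp point in the tool frame, in mm); z points along the fingers, y is the direction in which the jaws open and shut (so a half turn about z gives the same grasp; the last joint's range is limited). The gripper opens to 85 mm and grips with 20 to 120 N. Pads are 22 mm wide; open, the fingers measure 114 mm over their backs; the gripper's body (76 mm by 85 mm) begins 54 mm behind the grasp point. The pads swing forward as they close: fully open they stand 13 mm farther back than shut.
Start: joints at [-0.97, 0.385, 0.008, 0, -1.194, -0.259], TCP at [209.504, -588.818, 231.312] pointing down, gripper open.
Joint ranges: [-3.14, 3.14], [-1.21, 2.06], [-1.07, 1.41], [-3.16, 2.05], [-2.99, -0.16], [-3.1, 3.1]. Speed limits (rad/s): [2.79, 2.79, 3.14, 3.14, 3.14, 3.14].

INTERFACE

Orientations are given as a unit quaternion [x, y, z, w].
In Python, from bench import arm, optics, job_done gives the robot as it stands.
- The arm moves only by the tool carry_out, never from a script. Its argument "increments" is a list that holds one entry, the list of rows, each a list of 7 numbers: the shift along the world's x, y, z in m, then the turn, a rotation vector about the world's x, y, z in degrees, then the closure, from -1 (fully open) to 1 (shut). In form: [[[x, y, z, ax, ay, az, fingers], ...]]. A call has 1 to 5 rows; each row shifts and turns the commanded pose from where the row before left it; what a row does not reach is not made up. A row lasts 1/10 s, in which the tool goes at most 50 mm and 8.59 degrees, less where a joint would pass 70% of its speed; a pose out of reach is approached as far as the arm can. A call is refused whole if a number of a shift passes 0.05 or a number of a turn 8.59, either way. A call with a gripper value outside its range is refused whole. The fingers move at their own pace and stop on an object; the grip force is fixed at half the most. Time passes only in rows, so rows that do not move let the fingers close. It gives the time, the measured TCP pose, the force and the opening at its end, in the units of the state.
- arm.read_state(): the state, without advancing time (a new reading comes with each control period).
- optics.get_image(name): name is "scene" or "top"; returns a dict with "color" (480x640x3 uint8, red, green, blue), "fx", "fy", "cx", "cy" (pixels), "distortion" ([k1, k2, p1, p2, k3] as OpenCV has them; the pictures are not rectified), "rvec" (rotation vector, rad) and "tvec" (3), from world to camera coordinates, as OpenCV has them. Camera axes: x right, y down, z forward; pixel columns grow to the right and rows downward; lengths in mm; the calibration is good to about 2 mm. A picture is of the moment at which its call begins. There is no depth.
- job_done(): hands the job in, once; it reports no verdict.
The state is a dict: "clock": time; "joints": joint angles; "joint_vel": joint speeds; "joint_efforts": joint torques, N m; "position": TCP position; "ee_rot": TCP orientation; "contact_force": force on the tool from outside, world axes, zero at the start; "wrist_torque": the same for the moment, N m; "gripper_width": finger opening in mm.
Only numpy, scipy, OpenCV 4.12 (cv2) and the standard library are available. Lean on these libraries where they do the work, as an engineer would, in place of code of your own. Each camera call takes 0.05 s, during which the arm holds its last target.

## Working session

There is one attempt and no reset: what is moved stays moved. The work goes in short steps, Python scripts to look and compute and a tool call to move; the robot and the scene stay as the last step left them, time stands still between calls to the robot, and variables do not carry over. Pictures are saved under pics/ and viewed, and the job is handed in when it is done.

Besides the shell and the picture viewer there is one more tool, called as name(argument=value, ...) on one line, values as JSON. carry_out: Moves the arm, as the interface text tells. Its arguments: {"type":"object","properties":{"increments":{"type":"array","items":{"type":"array","items":{"type":"array","items":{"type":"number"}}}}},"required":["increments"]}

```bash
mkdir -p pics; ls; python3 - <<'E'
from bench import arm, optics
import cv2
for n in ("scene","top"):
    d=optics.get_image(n); cv2.imwrite(f"pics/{n}0.png",d["color"][:,:,::-1])
    print(n,{k:v for k,v in d.items() if k!="color"})
print(arm.read_state(), arm.tcp_to_grasp)
E
```

```text
pics
scene {'fx': 454.92562969045395, 'fy': 454.92562969045395, 'cx': 322.79500438536326, 'cy': 240.15820897663662, 'distortion': array([-0.02126503,  0.        ,  0.        ,  0.        ,  0.        ]), 'rvec': array([ 1.45234029,  1.9667719 , -0.96120787]), 'tvec': array([ 167.49613368, -286.6760695 , 1238.12492792])}
top {'fx': 459.48867436328186, 'fy': 459.48867436328186, 'cx': 310.1014429495366, 'cy': 246.02967087019584, 'distortion': array([-0.09592824,  0.        ,  0.        ,  0.        ,  0.        ]), 'rvec': array([ 2.0963528 , -2.14390497,  0.19917152]), 'tvec': array([ 31.80651796, 603.3790132 , 731.08630031])}
{'clock': 0.1, 'joints': array([-9.70391222e-01,  3.85465152e-01,  6.72789790e-03, -4.25884872e-04,
       -1.19403156e+00, -2.58589411e-01]), 'joint_vel': array([-0.0003672 , -0.00110693,  0.00345933,  0.00139781, -0.00018398,
       -0.00018313]), 'joint_efforts': array([-2.25145341e-04, -3.93319380e+01,  1.88928241e+01,  4.19795349e+00,
       -2.61390458e-03,  2.54421337e-06]), 'position': array([ 209.31745521, -588.32745835,  230.32756537]), 'ee_rot': array([-1.69999557e-01,  9.85443625e-01,  9.79089332e-04, -2.30733348e-04]), 'contact_force': array([ 0.48115568,  0.03522497, -0.06938487]), 'wrist_torque': array([ 0.01010365, -0.01800057,  0.01668291]), 'gripper_width': 85.47910232150596} -18.700000000000003
```

View pics/scene0.png

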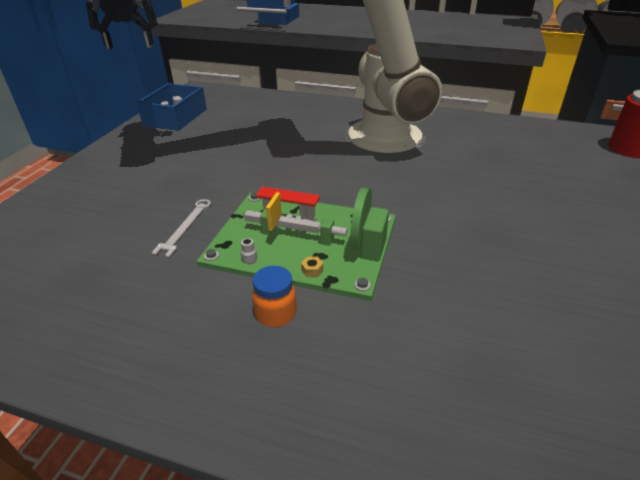

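View pics/top0.png

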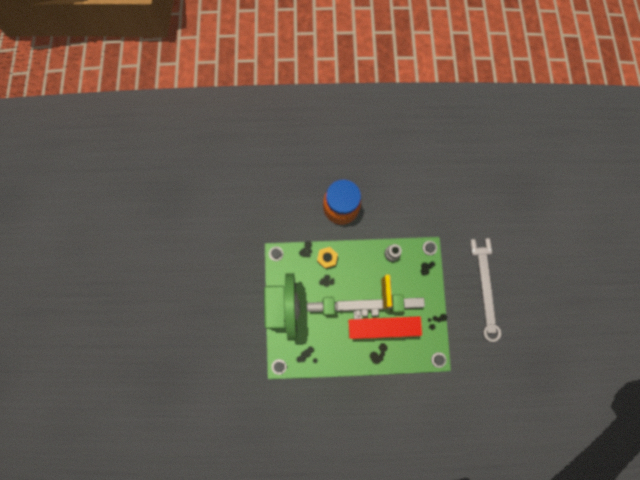

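The top view shows the stand at about (265–450, 238–378), the red pad at (349–421, 318–339), the yellow plate at (388, 276–307) and the flange on the left at x≈290. The stand's +y points image left and its +x points image up. Next I'll measure.

```bash
cat > h.py <<'E'
import numpy as np, cv2
from bench import arm, optics
def cast(d,uv,z):
    K=np.array([[d['fx'],0,d['cx']],[0,d['fy'],d['cy']],[0,0,1]])
    p=cv2.undistortPoints(np.float64(uv).reshape(-1,1,2),K,d['distortion']).reshape(-1,2)
    R=cv2.Rodrigues(d['rvec'])[0]; c=-R.T@d['tvec']
    r=np.c_[p,np.ones(len(p))]@R
    return c+r*((z-c[2])/r[:,2])[:,None]
def mask(d,col):
    h=cv2.cvtColor(d['color'],cv2.COLOR_RGB2HSV); H,S,V=cv2.split(h)
    m={'red':((H<6)|(H>174))&(S>180)&(V>100),'yellow':(H>18)&(H<30)&(S>180)&(V>90),'green':(H>45)&(H<75)&(S>90)&(V>50)}[col]
    return m.astype(np.uint8)
def blobs(d,col,roi,amin=20):
    m=mask(d,col); r=np.zeros_like(m); x0,y0,x1,y1=roi; r[y0:y1,x0:x1]=m[y0:y1,x0:x1]
    cs,_=cv2.findContours(r,cv2.RETR_EXTERNAL,cv2.CHAIN_APPROX_NONE)
    return sorted([c for c in cs if cv2.contourArea(c)>amin],key=cv2.contourArea,reverse=True)
def proj(d,P):
    K=np.array([[d['fx'],0,d['cx']],[0,d['fy'],d['cy']],[0,0,1]])
    return cv2.projectPoints(np.float64(P).reshape(-1,1,3),d['rvec'],d['tvec'],K,d['distortion'])[0].reshape(-1,2)
E
python3 - <<'E'
from h import *
np.set_printoptions(precision=1,suppress=True)
d=optics.get_image('top')
def rep(n,c,z,d=d):
    w=cast(d,c.reshape(-1,2),z)[:,:2].astype(np.float32)
    r=cv2.minAreaRect(w); b=cv2.boxPoints(r)
    e=b[1]-b[0]; f=b[2]-b[1]; l=e if np.hypot(*e)>np.hypot(*f) else f
    if l[1]<0:l=-l
    print(n,'c',np.array(r[0]),'size',np.array(r[1]),'yaw of long vs +y',np.arctan2(-l[0],l[1])); print(b)
    return np.array(r[0])
g=blobs(d,'green',(200,200,500,420))[0]; rep('base',g,12)
r=blobs(d,'red',(200,200,500,420))[0]; rep('pad',r,75)
for y in blobs(d,'yellow',(375,260,405,315)): rep('plate',y,100); print(y.reshape(-1,2).min(0),y.reshape(-1,2).max(0))
s=optics.get_image('scene')
for c in blobs(s,'red',(200,160,360,230))[:1]: rep('padS',c,75,s)
m=[]
for c in blobs(s,'yellow',(255,185,290,235)): print(cv2.approxPolyDP(c,2,True).reshape(-1,2))
for n,dd,roi in(('t',d,(250,220,460,390)),('s',s,(190,160,410,330))):
    x0,y0,x1,y1=roi; i=dd['color'][y0:y1,x0:x1,::-1]; cv2.imwrite(f'pics/c_{n}.png',cv2.resize(i,None,fx=3.5,fy=3.3,interpolation=cv2.INTER_CUBIC))
E
```

```text
base c [502.6 -58.9] size [240.2 323.4] yaw of long vs +y 0.015379363
[[ 380.   100.9]
 [ 385.  -222.5]
 [ 625.2 -218.8]
 [ 620.2  104.6]]
pad c [ 462.8 -100.7] size [ 29.8 115.3] yaw of long vs +y 0.012221729
[[ 447.2  -43.3]
 [ 448.7 -158.5]
 [ 478.4 -158.2]
 [ 477.   -42.9]]
plate c [ 520.7 -102.3] size [49.8 12.8] yaw of long vs +y -1.5315913
[[ 495.5  -96.9]
 [ 496.  -109.7]
 [ 545.8 -107.7]
 [ 545.3  -95. ]]
[382 275] [391 306]
padS c [468.4 -99.2] size [ 35. 119.] yaw of long vs +y 0.01663541
[[ 449.9  -40. ]
 [ 451.9 -159. ]
 [ 486.9 -158.4]
 [ 484.9  -39.5]]
[[278 193]
 [266 207]
 [269 229]
 [273 227]
 [280 214]]
```

Pad and plate agree with the base pose: centre (503, -59), yaw about 0.015. Plan: point the tool down with the jaws along the stand's x and an opening of about 60 mm. The TCP goes to about (497, -138), behind the plate.

carry_out(increments=[[[0.0192,0.03,0,0,0,4.75,-0.4],[0.0192,0.03,0,0,0,4.75,-0.4],[0.0192,0.03,0,0,0,4.75,-0.4],[0.0192,0.03,0,0,0,4.75,-0.4],[0.0192,0.03,0,0,0,4.75,-0.4]]])

```text
clock: 0.7
position: [306.0, -437.5, 231.2]
ee_rot: [-0.371, 0.929, 0.0, -0.0]
contact_force: [-0.1, -0.6, -0.2]
gripper_width: 60.0
```

carry_out(increments=[[[0.0192,0.03,0,0,0,4.75,-0.4],[0.0192,0.03,0,0,0,4.75,-0.4],[0.0192,0.03,0,0,0,4.75,-0.4],[0.0192,0.03,0,0,0,4.75,-0.4],[0.0192,0.03,0,0,0,4.75,-0.4]]])

```text
clock: 1.2
position: [402.0, -287.4, 231.3]
ee_rot: [-0.554, 0.833, 0.0, 0.0]
contact_force: [0.8, 0.1, -0.2]
gripper_width: 59.7
```

carry_out(increments=[[[0.0192,0.03,0,0,0,4.75,-0.4],[0.0192,0.03,0,0,0,4.75,-0.4],[0.0192,0.03,0,0,0,4.75,-0.4],[0.0192,0.03,0,0,0,4.75,-0.4],[0.0192,0.03,0,0,0,4.75,-0.4]]])

```text
clock: 1.7
position: [498.0, -137.4, 231.3]
ee_rot: [0.713, -0.701, -0.0, -0.0]
contact_force: [0.1, -0.9, 0.7]
gripper_width: 59.8
```

carry_out(increments=[[[0,0,0,0,0,0,-0.4],[0,0,0,0,0,0,-0.4],[0,0,0,0,0,0,-0.4]]])

```text
clock: 2.0
position: [497.0, -139.2, 231.1]
ee_rot: [0.712, -0.702, -0.0, 0.0]
contact_force: [-0.4, -0.6, 0.1]
gripper_width: 59.9
```

carry_out(increments=[[[0,0,-0.03,0,0,0,-0.4],[0,0,-0.03,0,0,0,-0.4],[0,0,-0.03,0,0,0,-0.4],[0,0,-0.03,0,0,0,-0.4],[0,0,-0.015,0,0,0,-0.4]]])

```text
clock: 2.5
position: [495.2, -139.9, 93.9]
ee_rot: [0.711, -0.703, -0.002, 0.001]
contact_force: [0.2, 0.6, 0.1]
gripper_width: 59.9
```

```bash
python3 - <<'E'
from h import *
np.set_printoptions(precision=1,suppress=True)
for n,(x0,y0,x1,y1) in(('top',(250,220,460,390)),('scene',(190,140,410,310))):
    d=optics.get_image(n); i=d['color'][y0:y1,x0:x1,::-1]; cv2.imwrite(f'pics/d_{n}.png',cv2.resize(i,None,fx=3.5,fy=3.5,interpolation=cv2.INTER_CUBIC))
s=arm.read_state();print(s['clock'],s['position'],s['contact_force'])
E
```

```text
2.6 [ 495.1 -139.8   94.1] [-0.7 -0.2  0.2]
```

View pics/d_top.png

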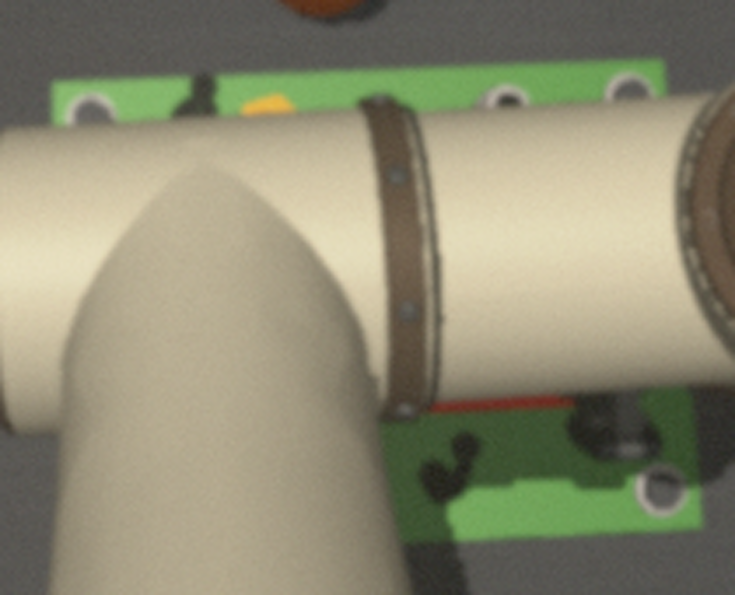

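View pics/d_scene.png

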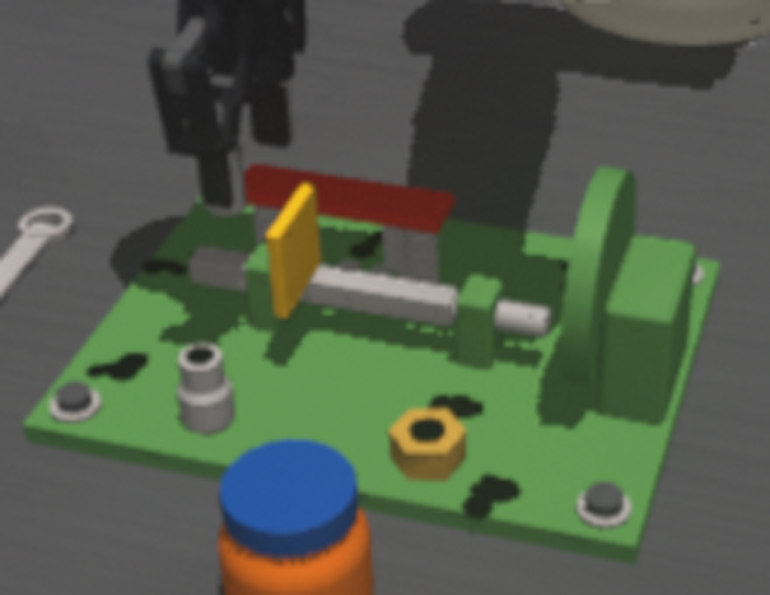

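The scene view shows the near fingertip's lower end at crop (220, 208), which is pixel (253, 199). It is left of the yellow plate, and the other finger is near the pad's -y end. The arm hides the top view. I'll check the tip against its expected position.

```bash
python3 - <<'E'
from h import *
np.set_printoptions(precision=1,suppress=True)
d=optics.get_image('scene')
for z in (90,94,98,102): print(z,cast(d,[[253,199],[248.5,198],[259,200]],z)[:,:2].tolist())
print(proj(d,[[532,-150,98],[532,-128,98],[458,-139,98],[503+26,-109,48],[503+44,-109,100]]))
E
```

```text
90 [[518.5041720979774, -145.7721392599411], [517.7788329373101, -155.0974048617497], [518.4476021848492, -133.8837976259629]]
94 [[524.0174657001779, -142.82876668579135], [523.2985095416798, -152.07196972460557], [523.9613936036544, -131.04504274592446]]
98 [[529.5307593023783, -139.8853941116416], [528.8181861460494, -149.04653458746154], [529.4751850224595, -128.20628786588603]]
102 [[535.0440529045787, -136.94202153749185], [534.337862750419, -146.02109945031745], [534.9889764412646, -125.36753298584759]]
[[247.3 198.8]
 [258.5 200.8]
 [268.9 179.4]
 [271.3 224.2]
 [265.  206.1]]
```

The tip comes out at x≈531, y -150 to -128, z≈98 to 99, as expected. I'll descend onto the pad.

carry_out(increments=[[[0,0,-0.01,0,0,0,-0.4],[0,0,-0.01,0,0,0,-0.4],[0,0,0,0,0,0,-0.4]]])

```text
clock: 2.95
position: [496.6, -138.9, 75.3]
ee_rot: [0.712, -0.702, -0.001, 0.001]
contact_force: [-0.2, 0.3, -1.4]
gripper_width: 59.7
```

carry_out(increments=[[[0,0,-0.004,0,0,0,-0.4],[0,0,0,0,0,0,-0.4]]])

```text
clock: 3.15
position: [497.4, -138.8, 72.1]
ee_rot: [0.712, -0.702, -0.0, 0.0]
contact_force: [0.1, -0.3, 0.5]
gripper_width: 59.5
```

carry_out(increments=[[[0,0,-0.003,0,0,0,-0.4],[0,0,0,0,0,0,-0.4]]])

```text
clock: 3.35
position: [498.0, -138.8, 69.7]
ee_rot: [0.712, -0.702, 0.0, -0.0]
contact_force: [-0.3, 1.1, 3.1]
gripper_width: 59.5
```

carry_out(increments=[[[0,0,-0.003,0,0,0,-0.4],[0,0,0,0,0,0,-0.4]]])

```text
clock: 3.55
position: [498.0, -138.8, 66.6]
ee_rot: [0.712, -0.702, 0.0, -0.0]
contact_force: [0.1, 1.1, 5.2]
gripper_width: 59.8
```

carry_out(increments=[[[0,0,-0.003,0,0,0,-0.4],[0,0,0,0,0,0,-0.4]]])

```text
clock: 3.75
position: [498.0, -138.9, 63.8]
ee_rot: [0.712, -0.702, 0.0, -0.0]
contact_force: [0.2, 1.1, 6.4]
gripper_width: 60.1
```

carry_out(increments=[[[0,0,-0.003,0,0,0,-0.4],[0,0,0,0,0,0,-0.4]]])

```text
clock: 3.95
position: [498.0, -138.8, 60.9]
ee_rot: [0.712, -0.702, 0.0, -0.0]
contact_force: [-1.0, 0.6, 7.3]
gripper_width: 59.7
```

carry_out(increments=[[[0,0,-0.0015,0,0,0,-0.4],[0,0,0,0,0,0,-0.4]]])

```text
clock: 4.15
position: [498.0, -138.9, 59.9]
ee_rot: [0.712, -0.702, 0.0, -0.0]
contact_force: [-1.1, 1.9, 9.2]
gripper_width: 59.6
```

carry_out(increments=[[[0,0,-0.0015,0,0,0,-0.4],[0,0,0,0,0,0,-0.4]]])

```text
clock: 4.35
position: [498.0, -138.9, 59.7]
ee_rot: [0.713, -0.702, 0.001, 0.0]
contact_force: [-3.8, 1.5, 16.9]
gripper_width: 60.0
```

At the hard stop with 17 N. Now I'll slide along the pad to the plate.

carry_out(increments=[[[0,0.005,0,0,0,0,-0.4],[0,0.005,0,0,0,0,-0.4],[0,0.004,0,0,0,0,-0.4],[0,0,0,0,0,0,-0.4]]])

```text
clock: 4.75
position: [499.2, -126.6, 59.9]
ee_rot: [0.714, -0.701, 0.002, 0.0]
contact_force: [-0.6, -7.5, 14.9]
gripper_width: 59.7
```

carry_out(increments=[[[0,0.003,0,0,0,0,-0.4],[0,0.003,0,0,0,0,-0.4],[0,0,0,0,0,0,-0.4]]])

```text
clock: 5.05
position: [499.4, -120.8, 59.9]
ee_rot: [0.713, -0.701, 0.003, 0.0]
contact_force: [-0.5, -8.2, 13.6]
gripper_width: 59.6
```

carry_out(increments=[[[0,0.003,0,0,0,0,-0.4],[0,0.003,0,0,0,0,-0.4],[0,0,0,0,0,0,-0.4]]])

```text
clock: 5.35
position: [499.3, -115.3, 59.9]
ee_rot: [0.713, -0.701, 0.003, 0.0]
contact_force: [-0.1, -12.0, 13.7]
gripper_width: 59.9
```

carry_out(increments=[[[0,0.003,-0.001,0,0,0,-0.4],[0,0.004,0,0,0,0,-0.4],[0,0.004,0,0,0,0,-0.4],[0,0,0,0,0,0,-0.4]]])

```text
clock: 5.75
position: [499.3, -105.2, 59.9]
ee_rot: [0.714, -0.7, 0.003, 0.001]
contact_force: [-2.2, -15.3, 18.5]
gripper_width: 59.7
```

carry_out(increments=[[[0,0.004,0,0,0,0,-0.4],[0,0.004,0,0,0,0,-0.4],[0,0.002,0,0,0,0,-0.4],[0,0,0,0,0,0,-0.4]]])

```text
clock: 6.15
position: [499.1, -95.3, 59.8]
ee_rot: [0.714, -0.7, 0.003, 0.001]
contact_force: [-0.8, -15.6, 19.1]
gripper_width: 59.9
```

```bash
python3 - <<'E'
from h import *
x0,y0,x1,y1=(190,140,410,310)
d=optics.get_image('scene'); i=d['color'][y0:y1,x0:x1,::-1]; cv2.imwrite('pics/e.png',cv2.resize(i,None,fx=3.5,fy=3.5,interpolation=cv2.INTER_CUBIC))
E
```

```text
(no output)
```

View pics/e.png

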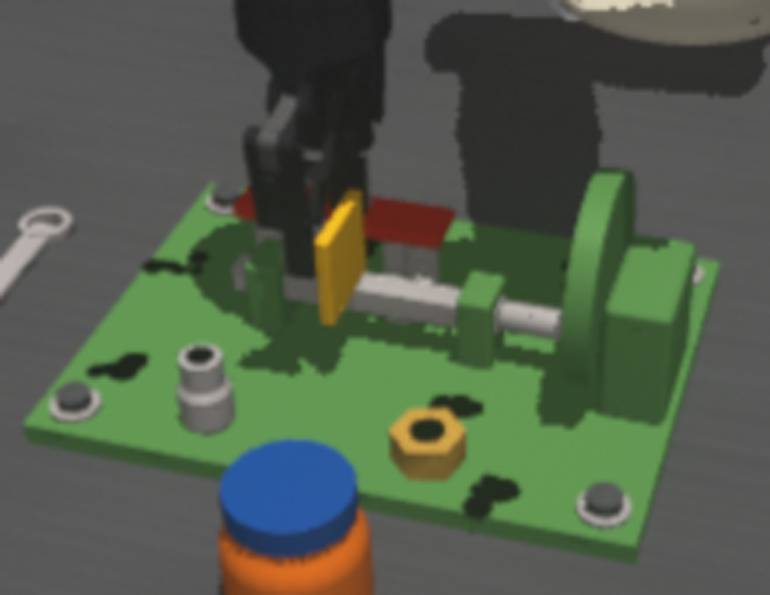

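The scene view shows the fingertip behind the yellow plate. The plate has moved from crop x≈270 to 320, the bolt tip is nearing the flange at crop (560, 320), and the pad is down. Continuing.

carry_out(increments=[[[0,0.004,0,0,0,0,-0.4],[0,0.004,0,0,0,0,-0.4],[0,0.003,0,0,0,0,-0.4],[0,0,0,0,0,0,-0.4]]])

```text
clock: 6.6
position: [498.9, -84.2, 59.8]
ee_rot: [0.714, -0.7, 0.003, 0.001]
contact_force: [-0.9, -15.5, 19.9]
gripper_width: 59.6
```

carry_out(increments=[[[0,0.002,0,0,0,0,-0.4],[0,0,0,0,0,0,-0.4]]])

```text
clock: 6.8
position: [498.9, -82.3, 59.8]
ee_rot: [0.714, -0.7, 0.003, 0.001]
contact_force: [-1.6, -15.2, 20.9]
gripper_width: 59.9
```

carry_out(increments=[[[0,0.002,0,0,0,0,-0.4],[0,0,0,0,0,0,-0.4]]])

```text
clock: 7.0
position: [498.9, -81.4, 59.8]
ee_rot: [0.713, -0.701, 0.003, 0.002]
contact_force: [-0.4, -23.1, 19.1]
gripper_width: 59.8
```

carry_out(increments=[[[0,0.001,0,0,0,0,-0.4],[0,0,0,0,0,0,-0.4]]])

```text
clock: 7.2
position: [498.8, -81.2, 59.8]
ee_rot: [0.713, -0.702, 0.003, 0.002]
contact_force: [0.6, -27.4, 20.0]
gripper_width: 60.0
```

```bash
python3 - <<'E'
from h import *
x0,y0,x1,y1=(190,140,410,310)
d=optics.get_image('scene'); i=d['color'][y0:y1,x0:x1,::-1]; cv2.imwrite('pics/f.png',cv2.resize(i,None,fx=3.5,fy=3.5,interpolation=cv2.INTER_CUBIC))
E
```

```text
(no output)
```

View pics/f.png

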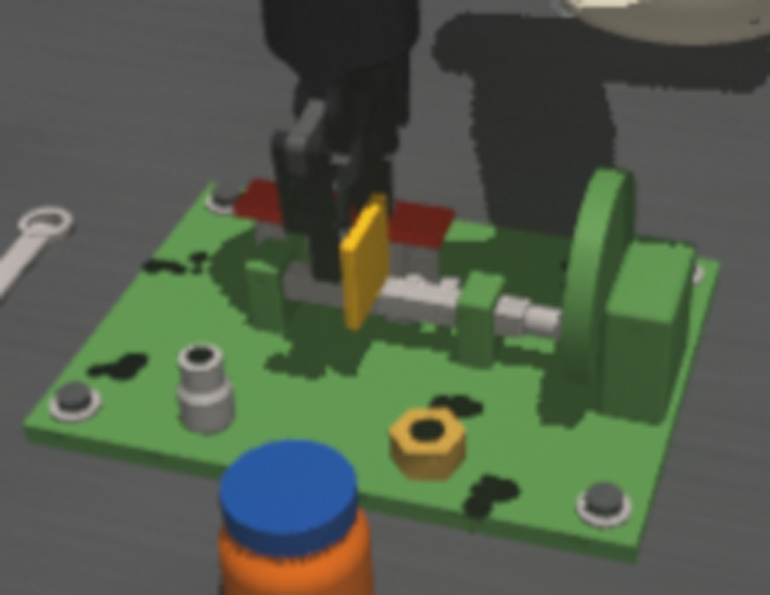

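The plate is now at crop x≈345–385 and the bolt's neck reaches the flange. The push force rose at near-zero motion, as at a hard stop. I'll measure the plate's travel in the image before letting go.

```bash
python3 - <<'E'
from h import *
np.set_printoptions(precision=1,suppress=True)
a=cv2.imread('pics/scene0.png')[:,:,::-1]
d=optics.get_image('scene')
for im in (a,d['color']):
    e=dict(d,color=im); b=blobs(e,'yellow',(255,180,310,240))[0].reshape(-1,2)
    t=b[b[:,1].argmin()]; l=b[b[:,1].argmax()]
    print(t,l,cast(e,[t],100)[0],cast(e,[l],48)[0])
E
```

```text
[276 193] [269 229] [ 502.1 -106.4  100. ] [ 543.8 -107.4   48. ]
[296 196] [290 233] [501.2 -68.  100. ] [544.1 -66.4  48. ]
```

The travel measures 38 to 41 mm and the face is at y≈-67 to -68 against an expected -68.6, so the bolt is home. I'll back off the plate with the pad still down, then lift.

carry_out(increments=[[[0,-0.003,0,0,0,0,-0.4],[0,-0.004,0,0,0,0,-0.4],[0,-0.003,0,0,0,0,-0.4],[0,0,0,0,0,0,-0.4]]])

```text
clock: 7.7
position: [499.5, -83.9, 59.9]
ee_rot: [0.712, -0.702, 0.001, -0.003]
contact_force: [-3.8, 12.6, 25.0]
gripper_width: 60.1
```

carry_out(increments=[[[0,0,0.005,0,0,0,-0.4],[0,0,0.005,0,0,0,-0.4],[0,0,0.008,0,0,0,-0.4],[0,0,0.02,0,0,0,-0.4],[0,0,0.03,0,0,0,-0.4]]])

```text
clock: 8.2
position: [495.3, -86.1, 123.0]
ee_rot: [0.712, -0.702, -0.002, 0.002]
contact_force: [0.3, 0.4, 0.6]
gripper_width: 60.4
```

carry_out(increments=[[[0,-0.02,0.04,0,0,0,-0.4],[0,-0.04,0.04,0,0,0,-0.4],[0,-0.05,0.02,0,0,0,-0.4],[0,-0.05,0,0,0,0,-0.4],[0,-0.05,0,0,0,0,-0.4]]])

```text
clock: 8.7
position: [496.8, -289.2, 218.8]
ee_rot: [0.712, -0.702, 0.0, -0.0]
contact_force: [1.0, 1.2, 0.0]
gripper_width: 59.6
```

carry_out(increments=[[[0,-0.05,0,0,0,0,-0.4],[0,-0.05,0,0,0,0,-0.4],[0,-0.05,0,0,0,0,-0.4],[0,-0.05,0,0,0,0,-0.4],[0,0,0,0,0,0,-0.4]]])

```text
clock: 9.2
position: [495.3, -492.7, 214.9]
ee_rot: [0.71, -0.704, -0.002, 0.001]
contact_force: [-0.6, 0.8, -0.9]
gripper_width: 59.9
```

```bash
python3 - <<'E'
from h import *
np.set_printoptions(precision=1,suppress=True)
for n,(x0,y0,x1,y1) in(('top',(250,170,460,340)),('scene',(190,140,410,310))):
    d=optics.get_image(n); i=d['color'][y0:y1,x0:x1,::-1]; cv2.imwrite(f'pics/g_{n}.png',cv2.resize(i,None,fx=3.5,fy=3.5,interpolation=cv2.INTER_CUBIC))
    a=cv2.imread(f'pics/{n}0.png')[:,:,::-1]
    for im in(a,d['color']):
        e=dict(d,color=im)
        for c,roi in(('red',(200,160,500,380)),('yellow',(255,180,310,240) if n=='scene' else (340,262,405,315))):
            for b in blobs(e,c,roi)[:1]: b=b.reshape(-1,2); print(n,c,b.min(0),b.max(0),cast(e,[b[b[:,1].argmin()]],100)[0] if c=='yellow' else '')
s=arm.read_state();print(s['clock'],s['position'],s['contact_force'])
E
```

```text
top red [350 317] [420 337] 
top yellow [383 275] [391 307] [ 545.6 -102.6  100. ]
top red [350 317] [420 337] 
top yellow [360 276] [367 308] [544.9 -63.9 100. ]
scene red [257 187] [318 205] 
scene yellow [266 193] [280 229] [ 502.1 -106.4  100. ]
scene red [257 187] [318 205] 
scene yellow [288 196] [299 233] [501.2 -68.  100. ]
9.3 [ 496.1 -488.5  216. ] [ 0.6  0.6 -0.8]
```

View pics/g_scene.png

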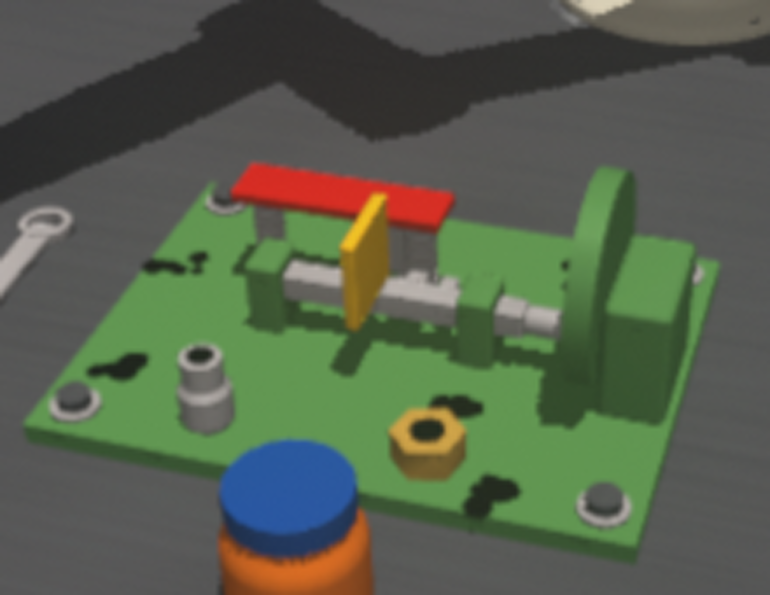

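View pics/g_top.png

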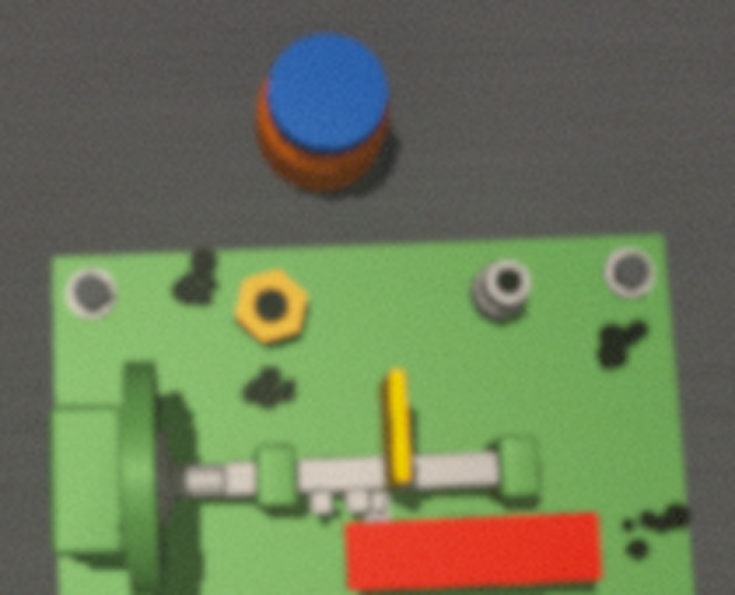

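The catch pad's pixel box is the same as before pressing, so it is fully up. With the bolt moved about 39 mm, it can only be up if the bolt is home. The socket, nut, tin and wrench stand where they were, and the hand is clear.

```bash
python3 -c "
from bench import job_done
print(job_done())"
```

```text
the job is handed in; nothing more can be done
None
```

The bolt is home in the flange, the catch has sprung back up and locked it, and I handed the job in at about 9.3 s with the hand clear of the stand.

**What I did:** I pressed the red pad to its hard stop with one fingertip (10 mm travel; the force on the tool rose to 17 N). I held it there at 14–25 N while the other fingertip pushed the yellow plate. At the end the push force rose from 15 to 27 N with almost no further motion. I then backed off the plate with the pad still down, lifted, and moved the hand away.

**Last checks:**
- **Catch:** the pad's outline is the same in both cameras as before I pressed it, so it is fully up.
- **Bolt:** the plate moved about 38.5 mm by both cameras, while one lower-edge point in the scene camera gave 41 mm. Both fit a full 40 mm stroke, given that the bolt may start up to 3.5 mm forward and the calibration is good to about 2 mm. The pad being fully up also rules out a bolt more than about 2 mm short of home.
- **Other things:** the socket, nut, tin and wrench look unmoved; I judged this by eye.
- **Hand:** the force on the tool read about zero at the end.

No check failed.

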